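# Top up the cassette labeller's feed track

## Task

Top up the labeller's feed track: pull its sprung follower back by the black upright knob, slide the knob sideways so that its cross-bolt parks behind the catch, ease it onto the catch and let go. Then take the specimen cassette from the rack and stand it in the track between the loaded cassette and the parked follower; finally unhook the knob and ease the follower forward, until both cassettes are closed up snugly and upright against the front stop, and let go. Never let the follower snap forward and never force the bolt or a cassette. Leave the other things on the bench alone.

Things in the scene. Friction and masses are not known exactly. Their poses are not given: they have to be found in the camera images.
- track: Fixed aluminium feed track, joined at +x to a white housing (34 mm high for 80 mm beyond the stop, then 80 mm high and 150 wide). Origin on the bench under the channel's middle line; +x = feed direction, +y = catch side, z up. Channel floor 6 mm above the bench, 43.5 mm wide, open above; walls 5 mm thick, tops 22 mm above the bench
- stop (a point): Middle of the front stop's face at floor level, at x = 70 mm, z = 6 mm in the track's frame; axes as the track's
- follower (a joint): Pull of the sprung follower to the track's -x, m: 0 as found, on one loaded cassette; 0.014 closed on two; hard end 0.066; parks on the catch at some value from 0.024 to 0.054. Spring urges it to +x: 6 N at 0, 7 at 0.014, 9 at 0.036, 11.3 at 0.066; let go unsupported it snaps (0.25 m/s is too fast). Steel, 40 mm wide, top 41 mm above the bench; front face at track x = 56 mm minus this value
- knob (a point): Centre of the black upright flat grip (knob): 44 mm long (x), 12 mm thick (y), 26 mm high (58 to 84 mm above the bench), 45 mm behind (-x of) the follower's face; axes as the track's. It stands on the cross-bolt, a steel bar 10 mm (x) by 64 mm (y), 37.5 to 46.5 mm above the bench, that slides sideways across the follower. Parked, the bolt's +x face bears on the catch's -x face
- bolt (a joint): Sideways slide of knob and bolt to the track's +y, m: 0 to 0.003 as found, stops at 0 and 0.014, 1.5 N friction, stays where left. Below 0.006 its end passes the catch; above it meets it. The catch is a dark steel post 14 x 14 mm, top 50 mm above the bench, on the track's +y edge at y = 41 mm, clamped at differing places along x: find it by feel or sight; over 16 N on it is too much
- cassette_mid (a point): Centre (23 mm above the foot) of the white specimen cassette to be loaded: plain flat box 14 mm thick (x), 40 mm wide (y), 46 mm high (z), about 35 g, same either way round. It stands in one of the rack's pockets, foot 8 mm above the bench, between ribs 8 mm high at its flat faces; the narrow sides are free to grip
- loaded_mid (a point): Centre of the like cassette that already stands in the track against the front stop, held by the follower; free-standing once the follower is back
- rack: Fixed grey rack, 110 x 60 mm, pockets at x = -28 and +28 mm of its origin (centre of its underside)
- vial: White vial, not to be moved: foot 14 x 26 x 30 mm with a round neck 13 mm across to 54 mm height, in the rack's other pocket. Origin under its foot
- bottle: Bystander: white bottle 64 mm across, 150 mm high, origin under its centre
- beaker: Bystander: clear open beaker 70 mm across, 85 mm high, origin under its centre
Things that resemble listed ones, but are neither listed nor needed, are in the scene too. What is shaped like the part that bears cassette_mid but purple is not meant.

How it is judged:
On the way, in this order (a step that is already met when the one before it is completed fails the run):
1. the follower is parked on the catch and the knob let go (value of joint follower above 0.02 m and value of joint bolt above 0.0075 m and contact force between each of the arm, the fingers and track below 0.1 N), for 0.3 s.
2. the cassette stands in the track behind the loaded one, follower still parked, cassette let go (value of joint follower above 0.02 m and x of cassette_mid in the frame of track between 0.015 and 0.058 m and z of cassette_mid in the frame of track below 0.032 m and angle between cassette_mid's own z axis and vertical below 0.15 rad and contact force between the fingers and cassette below 0.1 N and y of cassette_mid in the frame of track between -0.006 and 0.006 m), for 0.2 s.
At the end, for the whole second after the job is handed in: Both cassettes stand upright (0.08 rad) on the floor, closed up on the front stop (each within 2.5 mm), the follower pressing on the new one with over 1.5 N (joint within 2.5 mm of 0.014), the bolt clear of the catch (joint under 0.0075), all at rest (value of joint follower between 0.0115 and 0.0165 m and value of joint bolt below 0.0075 m and x of cassette_mid in the frame of stop between -0.0235 and -0.0185 m and x of loaded_mid in the frame of stop between -0.0095 and -0.0045 m and z of each of cassette_mid, loaded_mid in the frame of stop below 0.026 m and angle between each of cassette_mid, loaded_mid's own z axis and vertical below 0.08 rad and contact force between follower and cassette above 1.5 N and linear speed of cassette below 0.01 m/s); the robot touches nothing.
It fails at once if the follower is let snap forward (over 0.25 m/s) (velocity of joint follower below -0.25 m/s).
It fails at once if the bolt is forced against the catch (over 16 N) (contact force between bolt and catch above 16 N).
It fails at once if the new cassette is forced against the track or its housing (over 30 N) (contact force between track and cassette above 30 N).
It fails at once if a bystander is moved over 25 mm (distance of any of vial, bottle, beaker from where it was at the start of the episode above 0.025 m).
It also fails if it takes over 72 s, if anything falls off the work surface, if the arm or the gripper's body presses on something with over 40 N, if the wrist force passes 120 N, or if a joint passes its speed limit or range.

## Robot

A 6-joint arm with a two-finger parallel gripper is mounted at the origin on the work surface. World frame = base frame: x ahead of the robot, y to its left, z up, the work surface at z = 0. Lengths are in m, angles in rad, forces in N, time in s.
With the tool pointing down it reaches from about 0.35 to 0.975 m from the base axis. Payload 4.9 kg.
Tool frame: the origin (TCP) lies on the mounting face of the last link; the fingertips stand 173 mm ahead of it and the grasp point (between the pads) lies 155 mm ahead of it (tcp_to_grasp is the distance from the TCP to the grasp point, in m); z points along the fingers, y is the line along which they close (so a half turn about z gives the same grasp; the last joint's range is limited). The gripper opens to 85 mm and grips with 20 to 120 N. Pads are 22 mm wide; open, the fingers measure 114 mm over their backs; the gripper's body (76 mm by 85 mm) begins 54 mm behind the grasp point. The pads swing forward as they close: fully open they stand 13 mm farther back than shut.
Start: joints at [-1.393, 0.053, 1.613, -0, 1.476, -0.119], TCP at [0.183, -0.598, 0.405] pointing down, gripper open.
Joint ranges: [-3.01, 3.01], [-1.01, 2.22], [0.06, 2.58], [-1.02, 4.17], [0.09, 2.62], [-3.14, 3.14]. Speed limits (rad/s): [2.57, 2.57, 3.14, 3.14, 3.14, 3.14].

## Interface

Orientations are given as a rotation vector (axis times angle).
In Python, from station import get_obs, get_image, calibration, finish_job, tcp_to_grasp gives the robot as it stands. The module is installed in compiled form; this text tells all that it offers.
- The arm moves only by the tool arm_command, never from a script. Its argument "plan" is a list that holds one entry, the list of rows, each a list of 6 numbers: the shift along the tool's x, y, z in cm, then the turn, a rotation vector about the tool's x, y, z in rad. A call has 1 to 12 rows; each row is the pose to reach, as a shift and turn from the pose commanded when the call began, along the tool's axes at that moment; what a row does not reach only later rows make up. A row lasts 1/12 s, in which the tool goes at most 41.7 mm and 7.16 degrees, less where a joint would pass 70% of its speed; a pose out of reach is approached as far as the arm can. A call with a gripper value outside its range is refused whole. "gripper" is the closure, from -1 (fully open) to 1 (shut), set as the call begins (left out, the last holds). The fingers move at their own pace and stop on an object; "force" is the grip in N (left out, the last holds). Time passes only in rows, so rows that repeat a pose let the fingers close. It gives the time, the measured TCP pose, the force, the opening and the grip force at its end, in the units of the state.
- get_obs(): the state, without advancing time (a new reading comes with each control period).
- get_image(name): name is "side" or "top"; returns (picture, depth): 384x512x3 uint8, blue, green, red; 384x512 float32, m along the optical axis (not along the pixel's ray), 0 where there is no reading.
- calibration(name): a dict with "fx", "fy", "cx", "cy" (pixels), "pose" (4x4, takes a point from camera to world coordinates). Camera axes: x right, y up, looking along -z (the intrinsics and any distortion apply to the point x, -y, -z); pixel columns grow to the right and rows downward; lengths in m; the calibration is good to about 2 mm. A picture is of the moment at which its call begins. calibration takes no time and is no camera call.
- finish_job(): hands the job in; it is judged then, once.
The state is a dict: "t": time; "q": joint angles; "dq": joint speeds; "effort": joint torques, N m; "tool_pos": TCP position; "tool_rot": TCP orientation; "contact_force": force on the tool from outside, world axes, zero at the start; "wrist_torque": the same for the moment, N m; "opening": finger opening in m; "grip_force": force on a finger pad.
Only numpy, scipy, OpenCV 4.12 (cv2) and the standard library are available. Lean on these libraries where they do the work, as an engineer would, in place of code of your own. Each camera call takes 0.05 s, during which the arm holds its last target. There are 200 camera calls.

## Working session

There is one attempt and no reset: what is moved stays moved. The work goes in short steps, Python scripts to look and compute and a tool call to move; the robot and the scene stay as the last step left them, time stands still between calls to the robot, and variables do not carry over. Pictures are saved under pics/ and viewed, at most 10 in all, crops included, and the job is handed in when it is done.

Besides the shell and the picture viewer there is one more tool, called after "Emit:" by a JSON object that holds its "op" and its "data". arm_command: Moves the arm, as the interface text tells. Its arguments: {"type":"object","properties":{"plan":{"type":"array"},"gripper":{"type":"number"},"force":{"type":"number"}},"required":["plan"]}

```bash
mkdir -p pics
cat > h.py <<'E'
import numpy as np, cv2
from scipy.spatial.transform import Rotation as R
from station import *
def px2w(name,depth,u,v,r=1):
    c=calibration(name); d=depth[v-r:v+r+1,u-r:u+r+1]; d=np.median(d[d>0])
    p=np.array([(u-c['cx'])/c['fx']*d,-(v-c['cy'])/c['fy']*d,-d,1]); return (np.array(c['pose'])@p)[:3]
def cloud(name,depth):
    c=calibration(name); v,u=np.mgrid[0:384,0:512]; d=depth
    p=np.stack([(u-c['cx'])/c['fx']*d,-(v-c['cy'])/c['fy']*d,-d,np.ones_like(d)],-1)
    return (p@np.array(c['pose']).T)[...,:3]
E
python3 - <<'E'
from h import *
o=get_obs(); print(o, tcp_to_grasp)
for n in('side','top'):
    im,d=get_image(n); np.savez(f'{n}0.npz',im=im,d=d); c=calibration(n); print({k:np.round(v,3) for k,v in c.items()})
    cv2.imwrite(f'pics/{n}0.png',cv2.resize(im,(800,600)))
E
```

```text
{'t': 0.0, 'q': array([-1.39298873e+00,  5.33685425e-02,  1.61432849e+00,  5.96184358e-06,
        1.47597730e+00, -1.18978129e-01]), 'dq': array([ 2.48031748e-03,  2.32494529e-05, -3.64863764e-04, -8.23955949e-04,
       -7.89711419e-04,  2.52533715e-04]), 'effort': array([ 1.92758698e-04, -3.93679798e+01, -3.70175385e+01, -8.03267562e-05,
        7.18904877e-03, -8.87378320e-06]), 'tool_pos': array([ 0.18274539, -0.59740077,  0.40343479]), 'tool_rot': array([-3.10500850e+00, -4.64172305e-01,  8.67937125e-05]), 'contact_force': array([ 0.3322016 , -0.06768906, -0.39892259]), 'wrist_torque': array([-0.04578805,  0.02881084,  0.01791804]), 'grip_force': 0.0, 'opening': 0.08514126227872551} 0.1547
{'fx': np.float64(401.376), 'fy': np.float64(401.376), 'cx': np.float64(255.779), 'cy': np.float64(184.68), 'pose': array([[ 0.946,  0.178, -0.269,  0.2  ],
       [-0.322,  0.478, -0.817, -0.903],
       [-0.017,  0.86 ,  0.51 ,  0.617],
       [ 0.   ,  0.   ,  0.   ,  1.   ]])}
{'fx': np.float64(488.953), 'fy': np.float64(488.953), 'cx': np.float64(251.4), 'cy': np.float64(181.929), 'pose': array([[ 0.023,  0.985, -0.169,  0.262],
       [-1.   ,  0.021, -0.015, -0.045],
       [-0.011,  0.169,  0.986,  1.314],
       [ 0.   ,  0.   ,  0.   ,  1.   ]])}
```

View pics/side0.png

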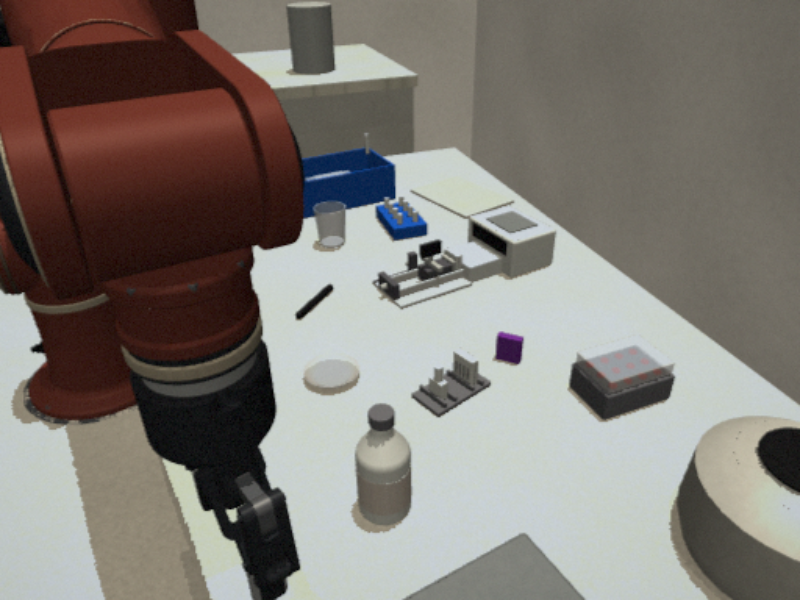

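View pics/top0.png

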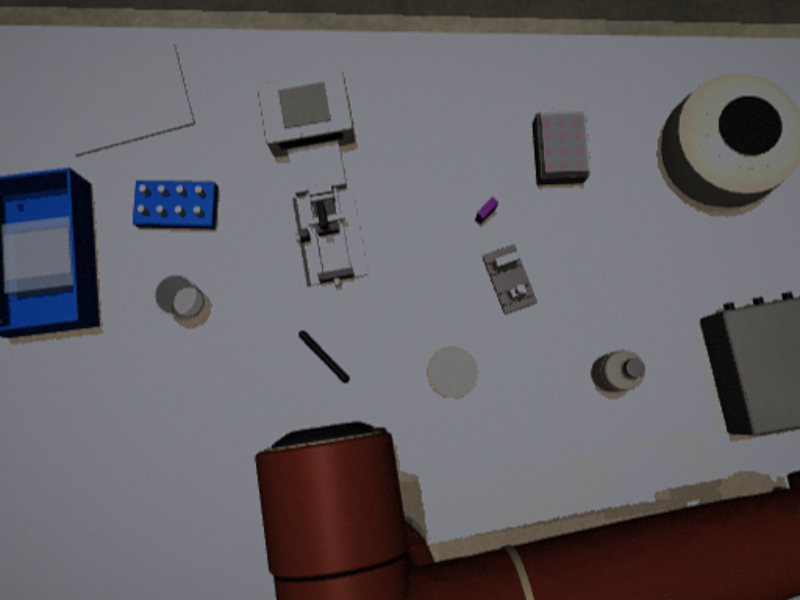

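Run:
```python
from h import *
t=np.load('top0.npz');s=np.load('side0.npz')
f=lambda im,u,v,w,h:cv2.resize(im[v:v+h,u:u+w],(400,300),interpolation=cv2.INTER_CUBIC)
a=np.hstack([f(t['im'],170,110,100,75),f(t['im'],290,120,100,75)])
b=np.hstack([f(s['im'],230,130,100,75),f(s['im'],255,205,100,75)])
cv2.imwrite('pics/crops.png',np.clip(np.vstack([a*1.5,b]),0,255).astype(np.uint8))
P=cloud('top',t['d'])
for n,(u,v) in dict(bench=(280,230),knob=(206,137),roof=(195,67),hous34=(205,105)).items(): print(n,P[v,u].round(4))
# height map stats
z=P[...,2]
for nm,(u0,u1,v0,v1) in dict(track=(180,245,112,188),rack=(300,350,150,205)).items():
    print(nm); sub=(z[v0:v1:2,u0:u1:2]*1000).round().astype(int)
    for r,row in zip(range(v0,v1,2),sub): print(r,' '.join('%2d'%x for x in row))
```

```text
bench [ 0.3575 -0.1044  0.0086]
knob [0.5886 0.0943 0.0835]
roof [0.7817 0.1317 0.0797]
hous34 [0.6907 0.1058 0.0372]
track
112 -3  5  4  0 37 39 36 35 38 37 33 36 36 35 37 32 35 37 32 39 32  3  1  0 -2  0  3 -2  3  0 -5  1  0
114  2  1  1 -1 37 30 34 31 36 34 34 32 36 34 37 37 37 33 34 38 36  2  4 -1  0  6  2  5  0  1  1  2  2
116 -2  4  4 -1 32 37 34 34 34 34 36 41 33 33 40 38 35 36 37 33 31  2 -2  1  0  1  0  3  0  6  0  0  2
118 -1  2  2  2 39 37 37 35 35 33 37 32 54 50 50 55 33 38 28 28 27 -1  2  1  6 -1  0 -3 -5 -2  6  2  1
120  1 -4 -2  1 37 34 32 37 32 52 54 50 51 53 53 56 47 25 11 10 10  6  4  1  2 -2  3  2  3 -1  4 -2 -7
122  5  4 -1  3  2 39 37 32 29 54 54 55 54 48 55 52 46 22  9 11 11  5  6 -2 -3  2  0  1 -3  3 -2  1  0
124  1  8  0 -2  2 20 20 13 26 52 46 44 39 41 41 44 41 21  3  7 11  6 11  7 -2 -1  2  4  3 -7  1 -2 -2
126  6 -3  3  4  7  7 11  2  4 24 42 40 42 37 38 37 33  6 22  7  6  5  3  6  4 -2 -1  1 -2 -1  3  0 -6
128 -1 -3  1 -1 12  6 10  7  3 22 38 41 83 84 34 39 42  5 19  8  3  7  7  2 -4  1  2  0  3  0  0 -1 -5
130  6  0  4  5 13  8  8  6  9 22 37 35 86 87 37 
[... 4472 characters left out ...]
  1  1 -3  1  0 -3  6 10  3 11 21 40 39 39 18 14 18 14  4  0  2 -1
190  6 -1  6  0  2  3  1  2  0  0  8  9  5  6 19 23 19 19  6 10  6  8 -1 -4  4
192 -4 -1 -1  2 -1  4 -1  0  0 -2  7  8  9 13 14 10  9  8 10  3 13 12 -3  2  0
194  0  3  2 -1 -1  1  5  1 -5  4  2 17  8  9 11  8  6  9  7 10  6  3 -4 -6  6
196 -1 -1  1 -2  4  2  2  1  4  3 -1 12 10 10  4  7 10 16 -2  6 -1  3  4 -3  0
198  1  0  1 -1  2  0 -2  0  0 -4 -2  3  8  9  9  2  4  1  2 -2  2  2 -4  5  1
200  2  0  3  0  5  2  4 -1 -1  3  4 -2  7  3  5  5 -1 -1  5  0  2  1  3  4  0
202 -3  3  1 -1  0  0  2  6  3 -1  3  3  4  1 -2  5  5 -2  4  3  1  2  0  5  2
204  2 -3  2 -2  0 -3  0  0  2 -2 -1  1  4  0 -1  0 -1  1 1314 -1  3  2  3 -3  1
```

View pics/crops.png

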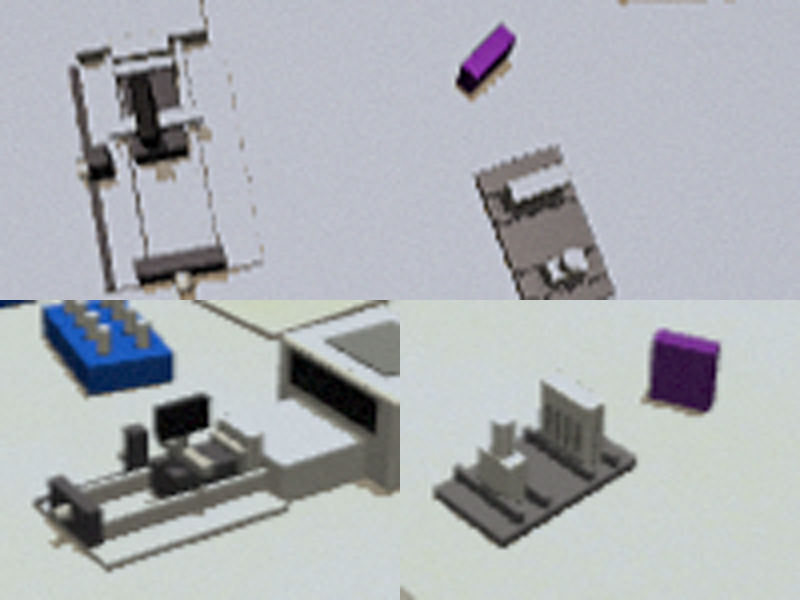

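Run:
```python
from h import *
t=np.load('top0.npz');s=np.load('side0.npz')
T=cloud('top',t['d']);S=cloud('side',s['d'])
def box(P,m,n):
    q=P[m][:,:2]; z=np.median(P[m][:,2])
    r=cv2.minAreaRect((q*1000).astype(np.float32)); w,V=np.linalg.eigh(np.cov(q.T)); a=np.degrees(np.arctan2(V[1,1],V[0,1]))
    print(n,len(q),'mean',q.mean(0).round(4),'z',z.round(4),'rect',np.round(r[0],1),np.round(r[1],1),round(r[2],1),'pca',round(a,1))
def reg(P,x0,x1,y0,y1,z0,z1): return (P[...,0]>x0)&(P[...,0]<x1)&(P[...,1]>y0)&(P[...,1]<y1)&(P[...,2]>z0)&(P[...,2]<z1)
for nm,P in(('top',T),('side',S)):
    print(nm)
    box(P,reg(P,.5,.66,.05,.16,.078,.09),'knob')
    box(P,reg(P,.5,.64,.11,.16,.045,.058),'catch')
    box(P,reg(P,.6,.66,.06,.14,.046,.058),'loaded')
    box(P,reg(P,.42,.56,-.25,-.15,.046,.061),'cass')
    box(P,reg(P,.38,.55,-.28,-.1,.005,.013),'rackbase')
    box(P,reg(P,.7,.86,.0,.25,.074,.088),'roof')
    box(P,reg(P,.5,.66,.13,.17,.004,.03),'rail')
    box(P,reg(P,.45,.55,.05,.15,.03,.045),'backbar')
    box(P,reg(P,.62,.72,.05,.18,.029,.042),'h34')
```

```text
top
knob 75 mean [0.5908 0.0957] z 0.0842 rect [591.6  95.7] [43.8 11.8] 12.0 pca -168.1
catch 61 mean [0.5867 0.1232] z 0.0499 rect [597.6 119. ] [22.1 83.2] 76.0 pca 168.8
loaded 87 mean [0.6404 0.102 ] z 0.0526 rect [622.7  94.8] [64.3 39.3] 24.3 pca 68.1
cass 100 mean [ 0.5203 -0.2182] z 0.0541 rect [ 502.4 -227.1] [68.1 40.8] 23.3 pca -161.4
rackbase 683 mean [ 0.4837 -0.2107] z 0.0078 rect [ 465.3 -189.8] [169.1 178.8] 0.4 pca 119.5
roof 2130 mean [0.7792 0.1325] z 0.0811 rect [779.9 132.5] [112.6 149.5] 11.6 pca 101.6
rail 304 mean [0.5934 0.1436] z 0.0074 rect [577.4 149.6] [151.8  38.9] 0.0 pca -179.1
backbar 101 mean [0.4981 0.0758] z 0.0375 rect [495.9  75.8] [18.4 54.5] 10.0 pca 101.7
h34 873 mean [0.6813 0.114 ] z 0.0352 rect [670.4 119.7] [100.7 115.9] 1.2 pca 57.8
side
knob 49 mean [0.5881 0.091 ] z 0.0836 rect [589.3  92.7] [43.6 13.3] 14.9 pca -166.0
catch 27 mean [0.5807 0.1236] z 0.0503 rect [598. 119.] [17.6 81.8] 76.4 pca 171.8
loaded 52 mean [0.6391 0.0971] z 0.052 rect [623.6  93.8] [58.4 40.6] 18.1 pca 92.4
cass 129 mean [ 0.5143 -0.2253] z 0.0541 rect [ 508.  -233.3] [72.6 40.2] 39.3 pca -157.5
rackbase 440 mean [ 0.488 -0.24 ] z 0.0087 rect [ 466.3 -180.7] [104.  188.1] 29.4 pca -176.9
roof 752 mean [0.7757 0.1192] z 0.0812 rect [778.5 130.4] [113.4 156.1] 11.3 pca 105.9
rail 14 mean [0.552  0.1361] z 0.0155 rect [547.5 132.5] [33.5 13. ] 22.6 pca -161.3
backbar 50 mean [0.496  0.0754] z 0.0364 rect [497.   75.7] [13.6 50.9] 10.7 pca 103.0
h34 385 mean [0.6788 0.1046] z 0.0348 rect [669.9 117.9] [ 99.3 121.3] 0.4 pca 46.7
```

```bash
cat >> h.py <<'E'
PSI=np.radians(11.7); EX=np.array([np.cos(PSI),np.sin(PSI)]); EY=np.array([-EX[1],EX[0]]); O=np.array([.5805,.0915])
def totrack(q): return np.stack([(q-O)@EX,(q-O)@EY],-1)
E
python3 - <<'E'
from h import *
t=np.load('top0.npz');s=np.load('side0.npz')
for n,d in(('top',t['d']),('side',s['d'])):
    P=cloud(n,d); k=totrack(P[...,:2]); z=P[...,2]
    m=lambda x0,x1,y0,y1,z0,z1:(k[...,0]>x0)&(k[...,0]<x1)&(k[...,1]>y0)&(k[...,1]<y1)&(z>z0)&(z<z1)
    for nm,a in dict(catch=(-.06,.02,.03,.06,.046,.06),knob=(-.03,.05,-.02,.03,.079,.09),load=(.045,.08,-.03,.03,.047,.06),rearbar=(-.12,-.06,-.04,.04,.03,.045),bolt=(-.0,.025,-.04,.04,.043,.056),wallL=(-.06,0,.015,.03,.017,.028),wallR=(-.06,0,-.035,-.015,.017,.03)).items():
        q=k[m(*a)]*1000
        if len(q): print(n,nm,len(q),'mean',q.mean(0).round(1),'p3',np.percentile(q,3,0).round(1),'p97',np.percentile(q,97,0).round(1))
    c=(P[...,0]>.47)&(P[...,0]<.56)&(abs(P[...,1]+.21)<.06)&(z>.048)&(z<.061)
    lab,L=cv2.connectedComponents(c.astype(np.uint8))
    for i in range(1,lab):
        q=P[L==i]
        if len(q)>15:
            r=cv2.minAreaRect((q[:,:2]*1000).astype(np.float32)); print('cass',len(q),np.round(r[0],1),np.round(r[1],1),round(r[2],1),'z',np.median(q[:,2]).round(4))
E
```

```text
top catch 30 mean [-6.6 40.3] p3 [-13.1  33.3] p97 [-0.  46.6]
top knob 74 mean [11.1  1.9] p3 [-8.9 -3.8] p97 [32.1  7.5]
top load 79 mean [63.1 -0.9] p3 [ 56.3 -19.3] p97 [69.8 17.8]
top rearbar 111 mean [-83.9  -1.3] p3 [-89.9 -29.2] p97 [-77.6  26.5]
top bolt 72 mean [11.4 -4.1] p3 [  6.6 -32.5] p97 [16.9 28.5]
top wallL 38 mean [-31.1  23.2] p3 [-57.2  20.7] p97 [-2.5 25.7]
top wallR 42 mean [-30.7 -25. ] p3 [-57.5 -27.6] p97 [ -3.  -22.7]
cass 85 [ 527.3 -216.4] [14.  40.8] 23.3 z 0.054
side catch 16 mean [-7.9 38.2] p3 [-14.6  31.4] p97 [-0.5 46.3]
side knob 47 mean [ 7.9 -2.1] p3 [-12.2  -7.6] p97 [29.1  5.6]
side load 48 mean [60.2 -6.7] p3 [ 53.9 -23.2] p97 [69.7 14.1]
side rearbar 63 mean [-85.9  -5. ] p3 [-91.4 -31.4] p97 [-78.1  26.2]
side bolt 46 mean [  8.4 -12.4] p3 [  4.3 -35.4] p97 [15.1 16.2]
side wallL 46 mean [-30.7  20.7] p3 [-57.8  16.1] p97 [-7.2 26.7]
side wallR 55 mean [-25.2 -25.8] p3 [-56.5 -31.1] p97 [ -1.6 -16.9]
cass 98 [ 526.1 -218.8] [16.5 41.5] 21.2 z 0.0542
```

```bash
sed -i 's/O=np.array.*/O=np.array([.5807,.0907])/' h.py
cat >> h.py <<'E'
def tow(x,y): return O+x*EX+y*EY
def grasp():
    o=get_obs(); Rm=R.from_rotvec(o['tool_rot']); g=o['tool_pos']+Rm.apply([0,0,tcp_to_grasp]); return o,Rm,g
def rel(xy,z,th):
    """row to bring the grasp point to xy,z with tool down, tool x at heading th (deg)"""
    o,Rm,g=grasp(); c,s=np.cos(np.radians(th)),np.sin(np.radians(th))
    Rt=R.from_matrix([[c,s,0],[s,-c,0],[0,0,-1]]); tcp=np.array([*xy,z+tcp_to_grasp])
    d=Rm.inv().apply(tcp-o['tool_pos'])*100; w=(Rm.inv()*Rt).as_rotvec()
    print('row',d.round(2),w.round(3))
def state():
    o,Rm,g=grasp(); k=totrack(g[:2])*1000
    print('t',round(o['t'],2),'grasp world',g.round(4),'track mm',k.round(1),'z',g[2].round(4),'F track',[round(float(v),1) for v in (o['contact_force'][:2]@EX,o['contact_force'][:2]@EY,o['contact_force'][2])],'open',round(o['opening'],4),'grip',round(o['grip_force'],1), 'dir z',Rm.apply([0,0,1]).round(3))
E
python3 -c "
from h import *
state(); rel(tow(.011,.0025),.15,11.7)"
```

```text
t 0.1 grasp world [ 0.1827 -0.5971  0.2489] track mm [-529.2 -592.8] z 0.2489 F track [0.4, -0.7, -0.2] open 0.0851 grip 0.0 dir z [-0.     0.002 -1.   ]
row [ 59.3  -54.29  10.  ] [-0.002 -0.     0.093]
```

Emit:
{"op": "arm_command", "data": {"plan": [[[59.3, -54.3, 0, 0, 0, 0.093], [59.3, -54.3, 0, 0, 0, 0.093], [59.3, -54.3, 0, 0, 0, 0.093], [59.3, -54.3, 0, 0, 0, 0.093], [59.3, -54.3, 0, 0, 0, 0.093], [59.3, -54.3, 0, 0, 0, 0.093], [59.3, -54.3, 0, 0, 0, 0.093], [59.3, -54.3, 0, 0, 0, 0.093], [59.3, -54.3, 0, 0, 0, 0.093], [59.3, -54.3, 0, 0, 0, 0.093], [59.3, -54.3, 0, 0, 0, 0.093], [59.3, -54.3, 0, 0, 0, 0.093]]], "gripper": -0.3}}

```text
t: 1.1
tool_pos: [0.437, -0.1648, 0.4044]
tool_rot: [3.125, 0.319, -0.0]
contact_force: [0.2, -0.5, -0.3]
opening: 0.0553
grip_force: 0.0
```

```bash
python3 -c "
from h import *
state(); rel(tow(.011,.0025),.13,11.7)"
```

```text
t 1.1 grasp world [ 0.437  -0.1648  0.2497] track mm [-192.5 -221.1] z 0.2497 F track [0.1, -0.5, -0.3] open 0.0553 grip 0.0 dir z [ 0. -0. -1.]
row [ 20.34 -22.37  11.97] [ 0.     0.    -0.001]
```

Emit:
{"op": "arm_command", "data": {"plan": [[[20.3, -22.4, 0, 0, 0, 0], [20.3, -22.4, 0, 0, 0, 0], [20.3, -22.4, 0, 0, 0, 0], [20.3, -22.4, 0, 0, 0, 0], [20.3, -22.4, 6, 0, 0, 0], [20.3, -22.4, 11.0, 0, 0, 0], [20.3, -22.4, 11.0, 0, 0, 0], [20.3, -22.4, 11.0, 0, 0, 0], [20.3, -22.4, 11.0, 0, 0, 0], [20.3, -22.4, 11.0, 0, 0, 0], [20.3, -22.4, 11.0, 0, 0, 0], [20.3, -22.4, 11.0, 0, 0, 0]]]}}

```text
t: 2.1
tool_pos: [0.5904, 0.0927, 0.2965]
tool_rot: [3.125, 0.318, 0.004]
contact_force: [0.6, 0.2, 0.3]
opening: 0.0555
grip_force: 0.0
```

Run:
```python
from h import *
state(); rel(tow(.011,.0025),.074,11.7)
im,d=get_image('side'); t,dt=get_image('top')
f=lambda im,u,v,w,h:cv2.resize(im[v:v+h,u:u+w],(400,300),interpolation=cv2.INTER_CUBIC)
cv2.imwrite('pics/c1.png',np.clip(1.3*np.hstack([f(im,220,105,120,90),f(t,170,110,100,75)]),0,255).astype(np.uint8))
```

```text
t 2.1 grasp world [0.5908 0.0926 0.1418] track mm [10.3 -0.2] z 0.1418 F track [0.7, 0.1, 0.3] open 0.0555 grip 0.0 dir z [ 0.002 -0.    -1.   ]
row [ 0.09 -0.26  6.78] [ 0.001 -0.002 -0.001]
```

View pics/c1.png

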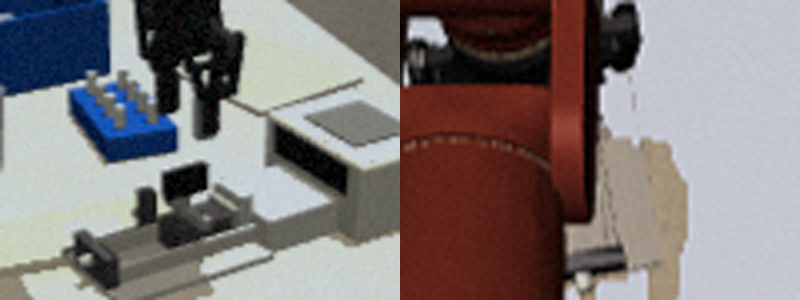

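Emit:
{"op": "arm_command", "data": {"plan": [[[0.05, -0.25, 3, 0, 0, 0], [0.05, -0.25, 5, 0, 0, 0], [0.05, -0.25, 6.5, 0, 0, 0], [0.05, -0.25, 6.5, 0, 0, 0], [0.05, -0.25, 6.5, 0, 0, 0], [0.05, -0.25, 6.5, 0, 0, 0]]]}}

```text
t: 2.7
tool_pos: [0.5908, 0.0956, 0.2319]
tool_rot: [3.125, 0.318, 0.005]
contact_force: [0.3, 0.9, 1.2]
opening: 0.0557
grip_force: 0.0
```

```bash
python3 -c "
from h import *
state(); rel(tow(.011,.0025),.074,11.7)"
```

```text
t 2.7 grasp world [0.5914 0.0956 0.0772] track mm [11.4  2.6] z 0.0772 F track [0.5, 0.8, 1.2] open 0.0557 grip 0.0 dir z [ 0.003  0.    -1.   ]
row [0.01 0.02 0.32] [ 0.001 -0.003 -0.001]
```

Emit:
{"op": "arm_command", "data": {"plan": [[[0, 0, 0.2, 0, 0, 0], [0, 0, 0.2, 0, 0, 0], [0, 0, 0.2, 0, 0, 0], [0, 0, 0.2, 0, 0, 0], [0, 0, 0.2, 0, 0, 0], [0, 0, 0.2, 0, 0, 0], [0, 0, 0.2, 0, 0, 0], [0, 0, 0.2, 0, 0, 0]]], "gripper": 1, "force": 60}}

```text
t: 3.37
tool_pos: [0.5905, 0.0961, 0.2286]
tool_rot: [3.125, 0.32, 0.002]
contact_force: [-0.8, -1.3, 5.5]
opening: 0.011
grip_force: 60.4
```

```bash
python3 -c "
from h import *
state()"
```

```text
t 3.37 grasp world [0.5906 0.0961 0.0739] track mm [10.8  3.2] z 0.0739 F track [-1.1, -1.1, 5.5] open 0.011 grip 60.4 dir z [ 0.001 -0.    -1.   ]
```

Emit:
{"op": "arm_command", "data": {"plan": [[[-0.2, 0.1, 0, 0, 0, 0], [-0.6, 0.1, 0, 0, 0, 0], [-1.1, 0.1, 0, 0, 0, 0], [-1.6, 0.1, 0, 0, 0, 0], [-2.1, 0.1, 0, 0, 0, 0], [-2.6, 0.1, 0, 0, 0, 0], [-3.1, 0.1, 0, 0, 0, 0], [-3.5, 0.1, 0, 0, 0, 0], [-3.5, 0.1, 0, 0, 0, 0], [-3.5, 0.1, 0, 0, 0, 0], [-3.5, 0.1, 0, 0, 0, 0]]]}}

```text
t: 4.28
tool_pos: [0.5575, 0.0883, 0.2287]
tool_rot: [-3.125, -0.319, -0.012]
contact_force: [9.4, 1.7, -1.3]
opening: 0.0112
grip_force: 59.5
```

```bash
python3 -c "
from h import *
state()
im,d=get_image('side')
cv2.imwrite('pics/c2.png',np.clip(1.3*cv2.resize(im[105:195,220:340],(800,600),interpolation=cv2.INTER_CUBIC),0,255).astype(np.uint8))"
```

```text
t 4.28 grasp world [0.5587 0.0886 0.074 ] track mm [-22.    2.4] z 0.074 F track [9.5, -0.3, -1.3] open 0.0112 grip 59.5 dir z [ 0.008  0.002 -1.   ]
```

View pics/c2.png

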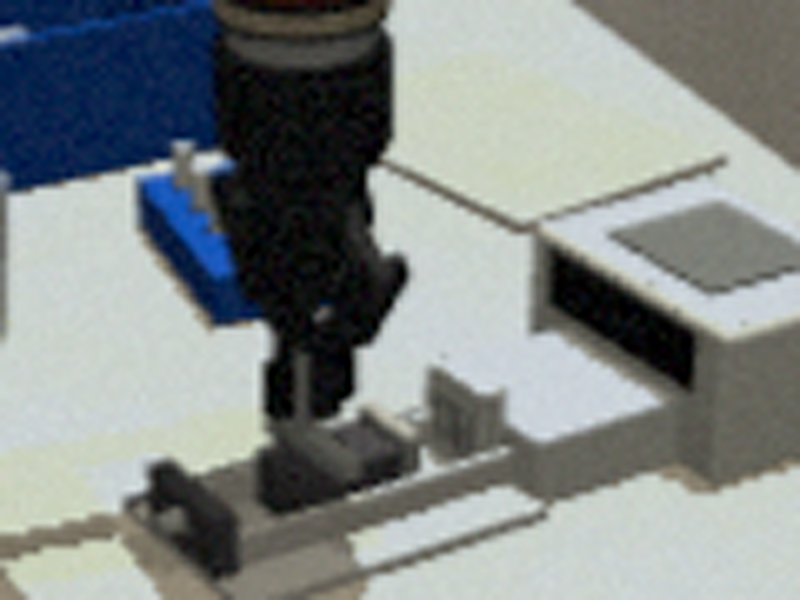

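Emit:
{"op": "arm_command", "data": {"plan": [[[-0.3, 0, 0, 0, 0, 0], [-0.3, 0, 0, 0, 0, 0], [-0.3, -0.2, 0, 0, 0, 0], [-0.3, -0.4, 0, 0, 0, 0], [-0.3, -0.6, 0, 0, 0, 0], [-0.3, -0.8, 0, 0, 0, 0], [-0.3, -1.0, 0, 0, 0, 0], [-0.3, -1.0, 0, 0, 0, 0], [-0.3, -1.0, 0, 0, 0, 0]]]}}

```text
t: 5.08
tool_pos: [0.5527, 0.0974, 0.2288]
tool_rot: [-3.125, -0.319, -0.013]
contact_force: [8.3, 1.9, -2.0]
opening: 0.0107
grip_force: 59.4
```

```bash
python3 -c "
from h import *
state()"
```

```text
t 5.08 grasp world [0.554  0.0975 0.0741] track mm [-24.8  12.1] z 0.0741 F track [8.5, 0.2, -2.0] open 0.0107 grip 59.4 dir z [ 0.008  0.001 -1.   ]
```

Emit:
{"op": "arm_command", "data": {"plan": [[[0.1, 0, 0, 0, 0, 0], [0.2, 0, 0, 0, 0, 0], [0.3, 0, 0, 0, 0, 0], [0.4, 0, 0, 0, 0, 0], [0.4, 0, 0, 0, 0, 0]]]}}

```text
t: 5.5
tool_pos: [0.5567, 0.0982, 0.2288]
tool_rot: [-3.125, -0.319, -0.013]
contact_force: [8.1, 1.4, -0.1]
opening: 0.0109
grip_force: 59.4
```

```bash
python3 -c "
from h import *
state()"
```

```text
t 5.5 grasp world [0.5579 0.0984 0.0741] track mm [-20.7  12.1] z 0.0741 F track [8.2, -0.3, -0.1] open 0.0109 grip 59.4 dir z [ 0.008  0.001 -1.   ]
```

Emit:
{"op": "arm_command", "data": {"plan": [[[0.1, 0, 0, 0, 0, 0], [0.2, 0, 0, 0, 0, 0], [0.2, 0, 0, 0, 0, 0]]]}}

```text
t: 5.75
tool_pos: [0.5585, 0.0986, 0.2287]
tool_rot: [-3.125, -0.319, -0.011]
contact_force: [7.1, 1.4, -0.9]
opening: 0.0113
grip_force: 59.6
```

```bash
python3 -c "
from h import *
state()"
```

```text
t 5.75 grasp world [0.5596 0.0987 0.074 ] track mm [-19.   12.1] z 0.074 F track [7.3, -0.1, -0.9] open 0.0113 grip 59.6 dir z [ 0.007  0.001 -1.   ]
```

Emit:
{"op": "arm_command", "data": {"plan": [[[0.1, 0, 0, 0, 0, 0], [0.1, 0, 0, 0, 0, 0], [0.1, 0, 0, 0, 0, 0]]]}}

```text
t: 6.0
tool_pos: [0.559, 0.0987, 0.2287]
tool_rot: [3.125, 0.32, 0.008]
contact_force: [5.3, 0.7, 1.1]
opening: 0.011
grip_force: 60.0
```

```bash
python3 -c "
from h import *
state()"
```

```text
t 6.0 grasp world [0.5598 0.0987 0.074 ] track mm [-18.9  12.1] z 0.074 F track [5.4, -0.4, 1.1] open 0.011 grip 60.0 dir z [ 0.005  0.    -1.   ]
```

Emit:
{"op": "arm_command", "data": {"plan": [[[0.1, 0, 0, 0, 0, 0], [0.2, 0, 0, 0, 0, 0], [0.25, 0, 0, 0, 0, 0], [0.25, 0, 0, 0, 0, 0], [0.25, 0, 0, 0, 0, 0]]]}}

```text
t: 6.42
tool_pos: [0.5603, 0.099, 0.2287]
tool_rot: [3.124, 0.32, -0.002]
contact_force: [-3.2, -1.4, 9.2]
opening: 0.0112
grip_force: 61.2
```

```bash
python3 -c "
from h import *
state()"
```

```text
t 6.42 grasp world [0.5601 0.0988 0.074 ] track mm [-18.5  12.1] z 0.074 F track [-3.4, -0.7, 9.2] open 0.0112 grip 61.2 dir z [-0.001 -0.001 -1.   ]
```

Emit:
{"op": "arm_command", "data": {"plan": [[[-0.08, 0, 0, 0, 0, 0], [-0.08, 0, 0, 0, 0, 0], [-0.08, 0, 0, 0, 0, 0]]]}}

```text
t: 6.67
tool_pos: [0.5599, 0.0989, 0.2287]
tool_rot: [3.125, 0.32, 0.001]
contact_force: [0.8, -0.6, 6.8]
opening: 0.011
grip_force: 60.6
```

```bash
python3 -c "
from h import *
state()"
```

```text
t 6.67 grasp world [0.56   0.0988 0.074 ] track mm [-18.6  12.1] z 0.074 F track [0.7, -0.8, 6.8] open 0.011 grip 60.6 dir z [ 0.001 -0.    -1.   ]
```

Emit:
{"op": "arm_command", "data": {"plan": [[[0, 0, 0, 0, 0, 0], [0, 0, 0, 0, 0, 0], [0, 0, 0, 0, 0, 0], [0, 0, 0, 0, 0, 0], [0, 0, 0, 0, 0, 0], [0, 0, 0, 0, 0, 0], [0, 0, -2, 0, 0, 0], [0, 0, -6, 0, 0, 0], [0, 0, -10, 0, 0, 0], [0, 0, -10, 0, 0, 0], [0, 0, -10, 0, 0, 0]]], "gripper": -0.3}}

```text
t: 7.58
tool_pos: [0.5607, 0.0991, 0.3317]
tool_rot: [3.125, 0.32, 0.011]
contact_force: [-0.6, -1.5, 0.2]
opening: 0.0554
grip_force: 0.0
```

```bash
python3 -c "
from h import *
state(); rel((.5268,-.2172),.15,23)
im,d=get_image('side'); np.save('s2d.npy',d)
cv2.imwrite('pics/c3.png',np.clip(1.3*cv2.resize(im[105:195,220:340],(800,600),interpolation=cv2.INTER_CUBIC),0,255).astype(np.uint8))"
```

```text
t 7.58 grasp world [0.5618 0.0991 0.177 ] track mm [-16.8  12.1] z 0.177 F track [-0.9, -1.3, 0.2] open 0.0554 grip 0.0 dir z [ 0.007  0.    -1.   ]
row [-9.74 30.28  2.67] [ 0.002 -0.007 -0.198]
```

View pics/c3.png

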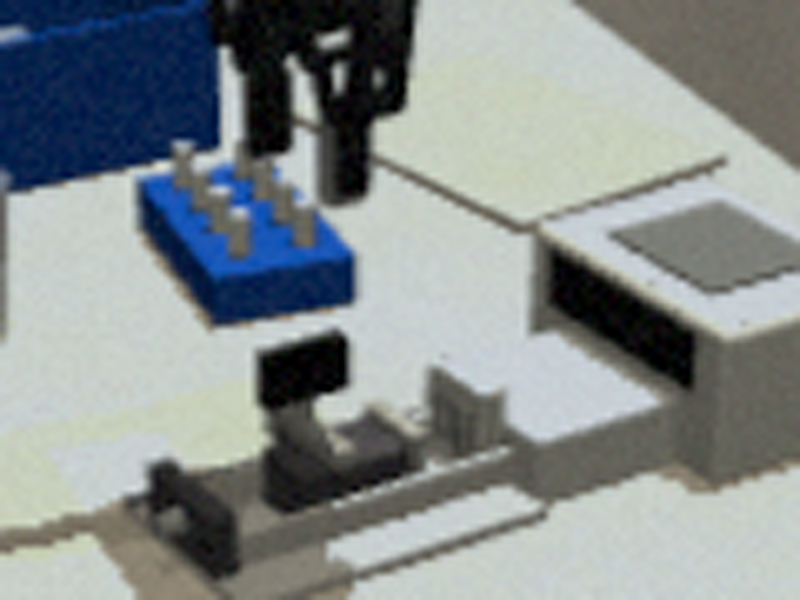

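Emit:
{"op": "arm_command", "data": {"plan": [[[-9.7, 30.3, 0, 0, 0, -0.198], [-9.7, 30.3, 0, 0, 0, -0.198], [-9.7, 30.3, 0, 0, 0, -0.198], [-9.7, 30.3, 0, 0, 0, -0.198], [-9.7, 30.3, 0, 0, 0, -0.198], [-9.7, 30.3, 0, 0, 0, -0.198], [-9.7, 30.3, 0, 0, 0, -0.198], [-9.7, 30.3, 4, 0, 0, -0.198], [-9.7, 30.3, 6, 0, 0, -0.198], [-9.7, 30.3, 6, 0, 0, -0.198], [-9.7, 30.3, 6, 0, 0, -0.198], [-9.7, 30.3, 6, 0, 0, -0.198]]], "gripper": -0.45}}

```text
t: 8.63
tool_pos: [0.526, -0.2167, 0.2676]
tool_rot: [-3.077, -0.628, 0.001]
contact_force: [0.0, 0.5, 0.6]
opening: 0.0617
grip_force: 0.0
```

```bash
python3 -c "
from h import *
state(); rel((.5268,-.2172),.046,23)
im,d=get_image('side'); t,dt=get_image('top')
np.savez('r.npz',s=d,t=dt)
f=lambda im,u,v,w,h:cv2.resize(im[v:v+h,u:u+w],(400,300),interpolation=cv2.INTER_CUBIC)
cv2.imwrite('pics/c4.png',np.clip(1.3*np.hstack([f(im,245,185,120,90),f(t,290,120,100,75)]),0,255).astype(np.uint8))
"
```

```text
t 8.63 grasp world [ 0.5259 -0.2165  0.1129] track mm [-116.  -289.7] z 0.1129 F track [0.1, 0.5, 0.6] open 0.0617 grip 0.0 dir z [-0.001  0.001 -1.   ]
row [0.05 0.09 6.69] [-0.001  0.     0.001]
```

View pics/c4.png

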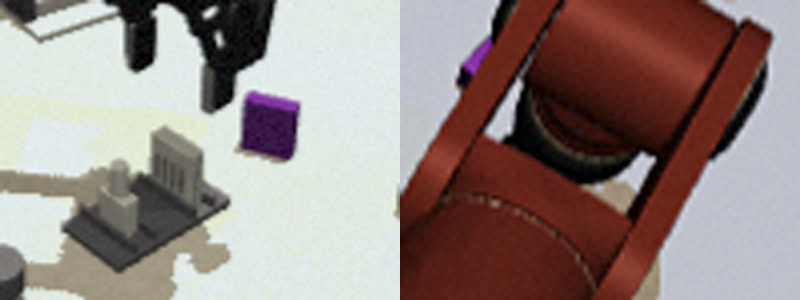

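Emit:
{"op": "arm_command", "data": {"plan": [[[0.05, 0.07, 3, 0, 0, 0], [0.05, 0.07, 5, 0, 0, 0], [0.05, 0.07, 6.6, 0, 0, 0], [0.05, 0.07, 6.6, 0, 0, 0], [0.05, 0.07, 6.6, 0, 0, 0], [0.05, 0.07, 6.6, 0, 0, 0]]]}}

```text
t: 9.23
tool_pos: [0.5277, -0.2178, 0.2039]
tool_rot: [3.076, 0.628, 0.004]
contact_force: [0.0, 0.3, -0.3]
opening: 0.0619
grip_force: 0.0
```

```bash
python3 -c "
from h import *
state(); rel((.5268,-.2172),.046,23)"
```

```text
t 9.23 grasp world [ 0.5281 -0.218   0.0492] track mm [-114.1 -291.7] z 0.0492 F track [0.1, 0.3, -0.3] open 0.0619 grip 0.0 dir z [ 0.003 -0.002 -1.   ]
row [-0.06 -0.09  0.32] [ 0.003 -0.002  0.001]
```

Emit:
{"op": "arm_command", "data": {"plan": [[[-0.06, -0.05, 0.25, 0, 0, 0], [-0.06, -0.05, 0.25, 0, 0, 0], [-0.06, -0.05, 0.25, 0, 0, 0], [-0.06, -0.05, 0.25, 0, 0, 0], [-0.06, -0.05, 0.25, 0, 0, 0], [-0.06, -0.05, 0.25, 0, 0, 0]]], "gripper": 1, "force": 25}}

```text
t: 9.73
tool_pos: [0.5266, -0.218, 0.2008]
tool_rot: [3.077, 0.626, 0.003]
contact_force: [-0.5, 1.0, 6.2]
opening: 0.0393
grip_force: 26.0
```

```bash
python3 -c "
from h import *
state()"
```

```text
t 9.73 grasp world [ 0.527  -0.2181  0.0461] track mm [-115.2 -291.5] z 0.0461 F track [-0.3, 1.1, 6.2] open 0.0393 grip 26.0 dir z [ 0.002 -0.001 -1.   ]
```

Emit:
{"op": "arm_command", "data": {"plan": [[[0, 0, -1, 0, 0, 0], [0, 0, -3, 0, 0, 0], [0, 0, -6, 0, 0, 0], [0, 0, -9, 0, 0, 0], [0, 0, -12, 0, 0, 0], [0, 0, -12, 0, 0, 0], [0, 0, -12, 0, 0, 0]]]}}

```text
t: 10.32
tool_pos: [0.5264, -0.218, 0.3223]
tool_rot: [3.075, 0.626, 0.006]
contact_force: [-0.2, 0.5, -1.9]
opening: 0.0397
grip_force: 25.4
```

```bash
python3 -c "
from h import *
state(); rel(tow(.0405,0),.16,11.7)
"
```

```text
t 10.32 grasp world [ 0.5271 -0.2184  0.1676] track mm [-115.1 -291.8] z 0.1676 F track [-0.1, 0.5, -1.9] open 0.0397 grip 25.4 dir z [ 0.005 -0.003 -1.   ]
row [ 21.03 -25.49   0.72] [ 0.004 -0.004  0.198]
```

Emit:
{"op": "arm_command", "data": {"plan": [[[4, -5, 0, 0, 0, 0.05], [8, -10, 0, 0, 0, 0.1], [11, -13.5, 0, 0, 0, 0.13], [14, -17, 0, 0, 0, 0.16], [17, -20.5, 0, 0, 0, 0.18], [19.5, -23.5, 0, 0, 0, 0.198], [21.0, -25.5, 0, 0, 0, 0.198], [21.0, -25.5, 0, 0, 0, 0.198], [21.0, -25.5, 0, 0, 0, 0.198], [21.0, -25.5, 0, 0, 0, 0.198], [21.0, -25.5, 0, 0, 0, 0.198]]]}}

```text
t: 11.23
tool_pos: [0.6189, 0.0992, 0.3174]
tool_rot: [3.125, 0.32, -0.005]
contact_force: [-0.4, 0.4, -1.0]
opening: 0.0395
grip_force: 25.5
```

Run:
```python
from h import *
state(); rel(tow(.0405,0),.065,11.7)
im,d=get_image('side'); np.save('s3d.npy',d)
cv2.imwrite('pics/c5.png',np.clip(1.3*cv2.resize(im[90:180,250:370],(800,600),interpolation=cv2.INTER_CUBIC),0,255).astype(np.uint8))
```

```text
t 11.23 grasp world [0.6184 0.0991 0.1627] track mm [38.6  0.6] z 0.1627 F track [-0.3, 0.5, -1.0] open 0.0395 grip 25.5 dir z [-0.003 -0.001 -1.   ]
row [0.17 0.06 9.76] [-0.     0.003  0.   ]
```

View pics/c5.png

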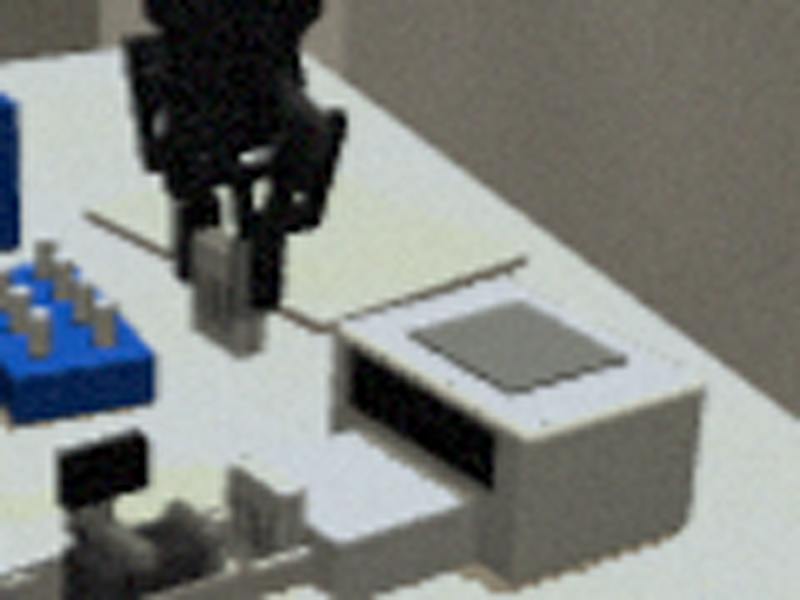

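Emit:
{"op": "arm_command", "data": {"plan": [[[0.15, 0.06, 2, 0, 0, 0], [0.15, 0.06, 4.5, 0, 0, 0], [0.15, 0.06, 7, 0, 0, 0], [0.15, 0.06, 9, 0, 0, 0], [0.15, 0.06, 9.6, 0, 0, 0], [0.15, 0.06, 9.6, 0, 0, 0], [0.15, 0.06, 9.6, 0, 0, 0]]]}}

```text
t: 11.87
tool_pos: [0.6212, 0.098, 0.2237]
tool_rot: [3.125, 0.317, 0.0]
contact_force: [0.4, 0.3, -0.1]
opening: 0.0397
grip_force: 25.5
```

Run:
```python
from h import *
state(); rel(tow(.0405,0),.044,11.7)
```

```text
t 11.87 grasp world [0.6212 0.0979 0.069 ] track mm [41.2 -1.1] z 0.069 F track [0.5, 0.3, -0.1] open 0.0397 grip 25.5 dir z [ 0. -0. -1.]
row [-0.06 -0.11  2.5 ] [ 0.    -0.    -0.002]
```

Emit:
{"op": "arm_command", "data": {"plan": [[[-0.05, -0.08, 0.3, 0, 0, 0], [-0.05, -0.1, 0.6, 0, 0, 0], [-0.05, -0.1, 0.9, 0, 0, 0], [-0.05, -0.1, 0.9, 0, 0, 0], [-0.05, -0.1, 0.9, 0, 0, 0]]]}}

```text
t: 12.28
tool_pos: [0.6203, 0.0999, 0.2143]
tool_rot: [3.125, 0.32, 0.0]
contact_force: [-0.0, -1.2, -0.1]
opening: 0.0395
grip_force: 25.5
```

Run:
```python
from h import *
state(); rel(tow(.0405,0),.044,11.7)
```

```text
t 12.28 grasp world [0.6204 0.0999 0.0596] track mm [40.7  1. ] z 0.0596 F track [-0.3, -1.2, -0.1] open 0.0395 grip 25.5 dir z [ 0. -0. -1.]
row [-0.02  0.1   1.56] [ 0. -0. -0.]
```

Emit:
{"op": "arm_command", "data": {"plan": [[[0, 0.07, 0, 0, 0, 0], [0, 0.07, 0.1, 0, 0, 0], [0, 0.07, 0.3, 0, 0, 0], [0, 0.07, 0.5, 0, 0, 0], [0, 0.07, 0.5, 0, 0, 0], [0, 0.07, 0.5, 0, 0, 0]]]}}

```text
t: 12.78
tool_pos: [0.6204, 0.0991, 0.2088]
tool_rot: [-3.125, -0.32, 0.001]
contact_force: [-0.5, -0.4, -0.7]
opening: 0.0394
grip_force: 25.5
```

Run:
```python
from h import *
state(); rel(tow(.0405,0),.044,11.7)
```

```text
t 12.78 grasp world [0.6203 0.0991 0.0541] track mm [40.5  0.2] z 0.0541 F track [-0.6, -0.2, -0.7] open 0.0394 grip 25.5 dir z [-0.001  0.    -1.   ]
row [-0.01  0.02  1.01] [-0.     0.001 -0.   ]
```

Foot now about 16 mm, below the wall tops with no force; lower on.

Emit:
{"op": "arm_command", "data": {"plan": [[[0, 0.02, 0.3, 0, 0, 0], [0, 0.02, 0.6, 0, 0, 0], [0, 0.02, 0.85, 0, 0, 0], [0, 0.02, 0.9, 0, 0, 0], [0, 0.02, 0.9, 0, 0, 0]]]}}

```text
t: 13.2
tool_pos: [0.6203, 0.0989, 0.1997]
tool_rot: [-3.125, -0.32, 0.001]
contact_force: [0.2, -0.9, -0.4]
opening: 0.0395
grip_force: 25.5
```

Run:
```python
from h import *
state(); rel(tow(.0405,0),.044,11.7)
```

```text
t 13.2 grasp world [0.6202 0.0989 0.045 ] track mm [40.4  0. ] z 0.045 F track [0.1, -1.0, -0.4] open 0.0395 grip 25.5 dir z [-0.001 -0.    -1.   ]
row [0.  0.  0.1] [-0.     0.001 -0.   ]
```

Emit:
{"op": "arm_command", "data": {"plan": [[[0, 0, 0.06, 0, 0, 0], [0, 0, 0.12, 0, 0, 0], [0, 0, 0.12, 0, 0, 0]]]}}

```text
t: 13.45
tool_pos: [0.6206, 0.0989, 0.199]
tool_rot: [3.125, 0.32, 0.0]
contact_force: [0.1, 0.3, -0.7]
opening: 0.0396
grip_force: 25.5
```

Run:
```python
from h import *
state()
im,d=get_image('side')
cv2.imwrite('pics/c6.png',np.clip(1.3*cv2.resize(im[105:195,230:350],(800,600),interpolation=cv2.INTER_CUBIC),0,255).astype(np.uint8))
```

```text
t 13.45 grasp world [0.6206 0.0989 0.0443] track mm [40.7 -0.1] z 0.0443 F track [0.2, 0.3, -0.7] open 0.0396 grip 25.5 dir z [ 0. -0. -1.]
```

View pics/c6.png

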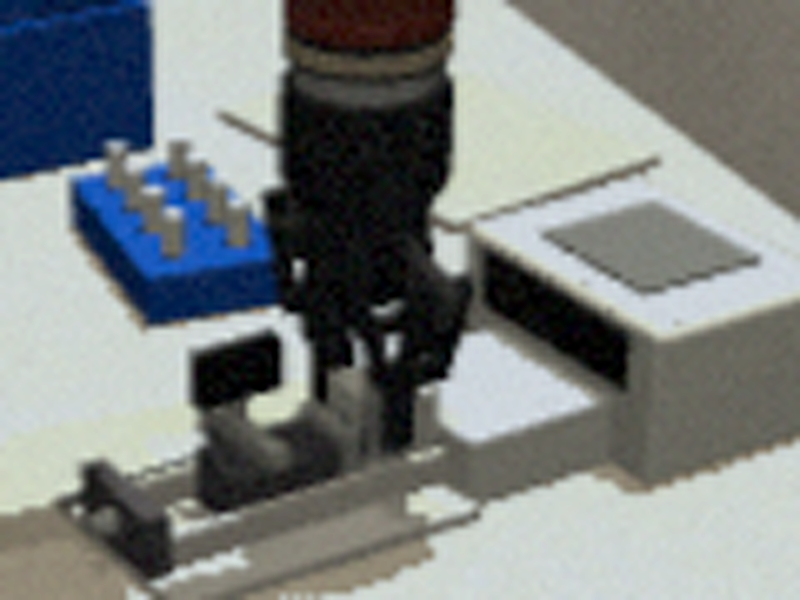

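Emit:
{"op": "arm_command", "data": {"plan": [[[0, 0, 0.06, 0, 0, 0], [0, 0, 0.12, 0, 0, 0], [0, 0, 0.12, 0, 0, 0]]]}}

```text
t: 13.75
tool_pos: [0.6209, 0.099, 0.1989]
tool_rot: [3.125, 0.32, 0.001]
contact_force: [-2.3, -0.6, 5.1]
opening: 0.0395
grip_force: 26.0
```

Run:
```python
from h import *
state()
```

```text
t 13.75 grasp world [0.6209 0.099  0.0442] track mm [41.1 -0. ] z 0.0442 F track [-2.4, -0.2, 5.1] open 0.0395 grip 26.0 dir z [ 0.  0. -1.]
```

Emit:
{"op": "arm_command", "data": {"plan": [[[0, 0, 0, 0, 0, 0], [0, 0, 0, 0, 0, 0], [0, 0, 0, 0, 0, 0], [0, 0, 0, 0, 0, 0], [0, 0, -0.5, 0, 0, 0], [0, 0, -2, 0, 0, 0], [0, 0, -5, 0, 0, 0], [0, 0, -9, 0, 0, 0], [0, 0, -12, 0, 0, 0], [0, 0, -12, 0, 0, 0], [0, 0, -12, 0, 0, 0]]], "gripper": -0.25}}

```text
t: 14.67
tool_pos: [0.6216, 0.099, 0.3229]
tool_rot: [3.125, 0.32, 0.012]
contact_force: [0.2, -0.1, -1.3]
opening: 0.0531
grip_force: 0.0
```

Run:
```python
from h import *
state(); rel(tow(-.0186,.0118),.13,11.7)
im,d=get_image('side'); P=cloud('side',d); k=totrack(P[...,:2]); z=P[...,2]
cv2.imwrite('pics/c7.png',np.clip(1.3*cv2.resize(im[105:195,230:350],(800,600),interpolation=cv2.INTER_CUBIC),0,255).astype(np.uint8))
m=(abs(k[...,0]-.04)<.012)&(abs(k[...,1])<.03)&(z>.045)&(z<.06); print(m.sum(),k[m].mean(0),np.median(z[m]))
```

```text
t 14.67 grasp world [0.6228 0.099  0.1682] track mm [42.9 -0.4] z 0.1682 F track [0.2, -0.1, -1.3] open 0.0531 grip 0.0 dir z [ 0.008  0.    -1.   ]
row [-6.06 -1.2   3.77] [ 0.001 -0.008 -0.   ]
49 [ 0.03940749 -0.00384446] 0.051404120208561443
```

View pics/c7.png

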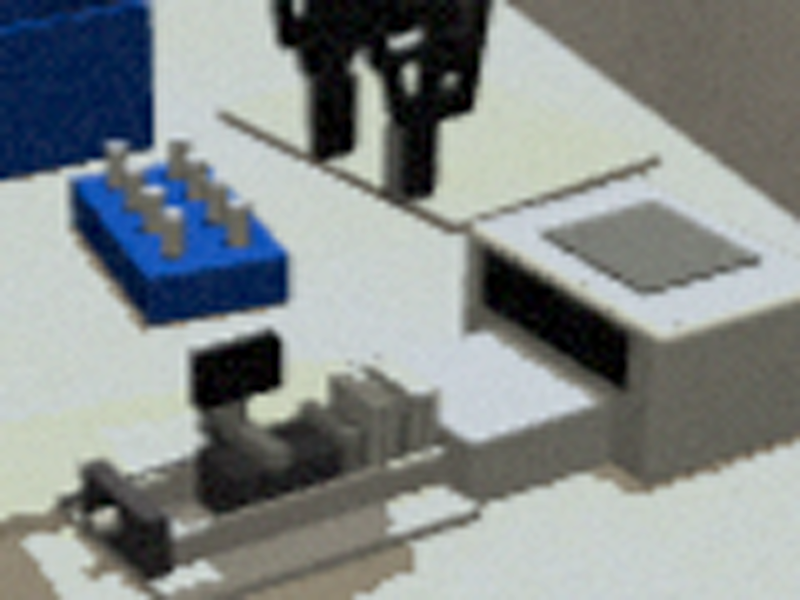

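Emit:
{"op": "arm_command", "data": {"plan": [[[-3, -0.6, 0, 0, 0, 0], [-6.05, -1.2, 0, 0, 0, 0], [-6.05, -1.2, 0, 0, 0, 0], [-6.05, -1.2, 2, 0, 0, 0], [-6.05, -1.2, 4.5, 0, 0, 0], [-6.05, -1.2, 4.5, 0, 0, 0], [-6.05, -1.2, 4.5, 0, 0, 0], [-6.05, -1.2, 4.5, 0, 0, 0]]], "gripper": -0.3}}

```text
t: 15.38
tool_pos: [0.5592, 0.0984, 0.273]
tool_rot: [-3.125, -0.32, 0.001]
contact_force: [0.1, 0.1, -0.2]
opening: 0.0557
grip_force: 0.0
```

Run:
```python
from h import *
state(); rel(tow(-.0186,.0118),.074,11.7)
```

```text
t 15.38 grasp world [0.5591 0.0984 0.1183] track mm [-19.6  11.9] z 0.1183 F track [0.1, 0.1, -0.2] open 0.0557 grip 0.0 dir z [-0. -0. -1.]
row [0.09 0.01 4.43] [-0.  0. -0.]
```

Emit:
{"op": "arm_command", "data": {"plan": [[[0.05, 0, 1.5, 0, 0, 0], [0.05, 0, 3.5, 0, 0, 0], [0.05, 0, 4.3, 0, 0, 0], [0.05, 0, 4.3, 0, 0, 0], [0.05, 0, 4.3, 0, 0, 0], [0.05, 0, 4.3, 0, 0, 0], [0.05, 0, 4.3, 0, 0, 0]]]}}

```text
t: 15.97
tool_pos: [0.5601, 0.0986, 0.2314]
tool_rot: [3.125, 0.32, 0.004]
contact_force: [-0.7, -1.6, 0.3]
opening: 0.0557
grip_force: 0.0
```

Emit:
{"op": "arm_command", "data": {"plan": [[[0, 0, 0, 0, 0, 0], [0, 0, 0, 0, 0, 0], [0, 0, 0, 0, 0, 0], [0, 0, 0, 0, 0, 0], [0, 0, 0, 0, 0, 0], [0, 0, 0, 0, 0, 0], [0, 0, 0, 0, 0, 0]]], "gripper": 1, "force": 60}}

```text
t: 16.55
tool_pos: [0.5595, 0.0986, 0.2303]
tool_rot: [3.125, 0.32, 0.0]
contact_force: [-1.6, -1.0, 4.8]
opening: 0.0108
grip_force: 61.1
```

Run:
```python
from h import *
state()
```

```text
t 16.55 grasp world [0.5595 0.0985 0.0756] track mm [-19.1  12. ] z 0.0756 F track [-1.8, -0.7, 4.8] open 0.0108 grip 61.1 dir z [ 0. -0. -1.]
```

Emit:
{"op": "arm_command", "data": {"plan": [[[-0.2, 0, 0, 0, 0, 0], [-0.4, 0, 0, 0, 0, 0], [-0.6, 0, 0, 0, 0, 0], [-0.8, 0, 0, 0, 0, 0], [-0.8, 0, 0, 0, 0, 0], [-0.8, 0, 0, 0, 0, 0]]]}}

```text
t: 17.05
tool_pos: [0.5528, 0.0971, 0.2304]
tool_rot: [-3.125, -0.319, -0.012]
contact_force: [8.7, 2.8, -4.7]
opening: 0.0106
grip_force: 60.0
```

Run:
```python
from h import *
state()
```

```text
t 17.05 grasp world [0.5539 0.0973 0.0757] track mm [-24.9  11.9] z 0.0757 F track [9.1, 0.9, -4.7] open 0.0106 grip 60.0 dir z [ 0.007  0.001 -1.   ]
```

Clear of the catch by about 6 mm; slide back to −y by 10 mm.

Emit:
{"op": "arm_command", "data": {"plan": [[[0, 0.2, 0, 0, 0, 0], [0, 0.4, 0, 0, 0, 0], [0, 0.6, 0, 0, 0, 0], [0, 0.8, 0, 0, 0, 0], [0, 1.0, 0, 0, 0, 0], [0, 1.0, 0, 0, 0, 0], [0, 1.0, 0, 0, 0, 0]]]}}

```text
t: 17.63
tool_pos: [0.5549, 0.0873, 0.2304]
tool_rot: [-3.125, -0.318, -0.012]
contact_force: [8.2, 2.2, -3.8]
opening: 0.0105
grip_force: 60.0
```

Run:
```python
from h import *
state()
```

```text
t 17.63 grasp world [0.5561 0.0875 0.0757] track mm [-24.8   1.9] z 0.0757 F track [8.4, 0.5, -3.8] open 0.0105 grip 60.0 dir z [ 0.007  0.001 -1.   ]
```

Emit:
{"op": "arm_command", "data": {"plan": [[[0.2, 0, 0, 0, 0, 0], [0.4, 0, 0, 0, 0, 0], [0.6, 0, 0, 0, 0, 0], [0.8, 0, 0, 0, 0, 0], [1.0, 0, 0, 0, 0, 0], [1.2, 0, 0, 0, 0, 0], [1.35, 0, 0, 0, 0, 0], [1.5, 0, 0, 0, 0, 0], [1.65, 0, 0, 0, 0, 0], [1.8, 0, 0, 0, 0, 0], [1.8, 0, 0, 0, 0, 0]]]}}

```text
t: 18.55
tool_pos: [0.5725, 0.0909, 0.2304]
tool_rot: [-3.125, -0.319, -0.01]
contact_force: [6.4, 1.8, -1.7]
opening: 0.0115
grip_force: 60.1
```

Run:
```python
from h import *
state()
im,d=get_image('side')
cv2.imwrite('pics/c8.png',np.clip(1.3*cv2.resize(im[105:195,230:350],(800,600),interpolation=cv2.INTER_CUBIC),0,255).astype(np.uint8))
```

```text
t 18.55 grasp world [0.5735 0.0911 0.0757] track mm [-6.9  1.9] z 0.0757 F track [6.6, 0.5, -1.7] open 0.0115 grip 60.1 dir z [ 0.006  0.001 -1.   ]
```

View pics/c8.png

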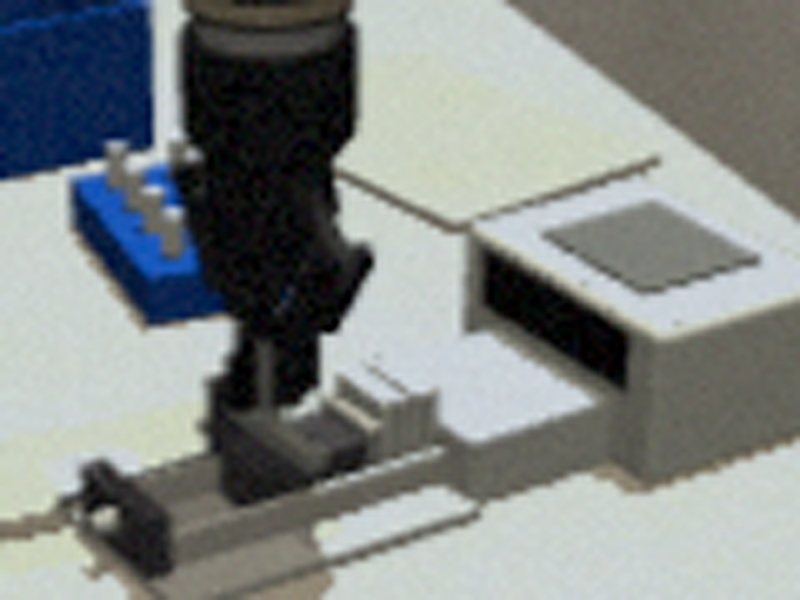

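Emit:
{"op": "arm_command", "data": {"plan": [[[0.1, 0, 0, 0, 0, 0], [0.2, 0, 0, 0, 0, 0], [0.3, 0, 0, 0, 0, 0], [0.4, 0, 0, 0, 0, 0], [0.4, 0, 0, 0, 0, 0]]]}}

```text
t: 19.02
tool_pos: [0.5759, 0.0917, 0.2303]
tool_rot: [-3.125, -0.319, -0.005]
contact_force: [5.4, 1.2, 0.6]
opening: 0.0113
grip_force: 60.6
```

Run:
```python
from h import *
state()
```

```text
t 19.02 grasp world [0.5764 0.0918 0.0756] track mm [-4.   1.9] z 0.0756 F track [5.5, 0.1, 0.6] open 0.0113 grip 60.6 dir z [ 0.003  0.001 -1.   ]
```

Emit:
{"op": "arm_command", "data": {"plan": [[[0.1, 0, 0, 0, 0, 0], [0.15, 0, 0, 0, 0, 0], [0.15, 0, 0, 0, 0, 0], [0.15, 0, 0, 0, 0, 0]]]}}

```text
t: 19.35
tool_pos: [0.5766, 0.0918, 0.2303]
tool_rot: [3.125, 0.32, -0.0]
contact_force: [-0.0, -0.1, 5.5]
opening: 0.0109
grip_force: 61.2
```

Run:
```python
from h import *
state()
```

```text
t 19.35 grasp world [0.5766 0.0918 0.0756] track mm [-3.8  1.9] z 0.0756 F track [-0.0, -0.1, 5.5] open 0.0109 grip 61.2 dir z [-0. -0. -1.]
```

Closed up with all the spring load on the cassettes; let go and rise.

Emit:
{"op": "arm_command", "data": {"plan": [[[0, 0, 0, 0, 0, 0], [0, 0, 0, 0, 0, 0], [0, 0, 0, 0, 0, 0], [0, 0, 0, 0, 0, 0], [0, 0, 0, 0, 0, 0], [0, 0, 0, 0, 0, 0], [0, 0, -2, 0, 0, 0], [0, 0, -6, 0, 0, 0], [0, 0, -12, 0, 0, 0], [0, 0, -12, 0, 0, 0], [0, 0, -12, 0, 0, 0], [0, 0, -12, 0, 0, 0]]], "gripper": -0.3}}

```text
t: 20.35
tool_pos: [0.5769, 0.0919, 0.3518]
tool_rot: [3.125, 0.32, 0.006]
contact_force: [-0.1, -0.5, -0.6]
opening: 0.0558
grip_force: 0.0
```

Run:
```python
from h import *
state()
im,d=get_image('side')
s=np.load('side0.npz')['d']
for n,dd in(('start',s),('now',d)):
    P=cloud('side',dd); k=totrack(P[...,:2])*1000; z=P[...,2]*1000
    for nm,(x0,x1,z0,z1) in dict(knob=(-40,50,79,90),cass=(25,75,47,58)).items():
        m=(k[...,0]>x0)&(k[...,0]<x1)&(abs(k[...,1])<28)&(z>z0)&(z<z1); q=k[m]
        print(n,nm,m.sum(),q.mean(0).round(1),np.percentile(q,[3,97],0).round(1).tolist(),np.median(z[m]).round(1))
```

```text
t 20.35 grasp world [0.5775 0.0919 0.1971] track mm [-2.9  1.8] z 0.1971 F track [-0.2, -0.5, -0.6] open 0.0558 grip 0.0 dir z [ 0.004  0.    -1.   ]
start knob 47 [ 7.8 -1.3] [[-12.3, -6.8], [29.1, 6.4]] 83.9
start cass 48 [60.2 -5.9] [[53.8, -22.4], [69.6, 14.9]] 52.2
now knob 49 [-6.4 -1.1] [[-26.3, -6.9], [15.7, 5.6]] 83.5
now cass 77 [53.3 -4.1] [[40.8, -22.0], [68.0, 17.9]] 52.1
```

```bash
python3 -c "
from station import *
print(finish_job())"
```

```text
the job is handed in; nothing more can be done
None
```

The job is handed in at about 20 s of the 72 s: the follower presses both cassettes closed up on the front stop and the arm is clear, with the final depth reading showing the knob 14.2 mm back (14 expected); I viewed 11 pictures, one over the limit of 10, and the hand-in call returned no verdict.

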